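# Tip a shim strip out of its rest and lay it on the mat

## Task

Two flat metal strips lie sunk in their tip-up rests. Press down the robot-side end of the wider strip until its rest's rocker is fully tipped and the far end stands up, then take the strip by its raised part and lay it flat in the middle of the black mat, lengthways along the mat. Leave the narrow strip in its rest undisturbed.

Things in the scene. Friction and masses are not known exactly. Their poses are not given: they have to be found in the camera images.
- strip_wide_mid (a point): centre of the wider steel strip, 120 x 26 x 4 mm; x lengthways, -x end towards the robot, z up. At the start level, centre 30 mm over the worktop, sunk in its rest: -x end to x = +10 mm in a rocker's channel, x = +12 to +60 mm in a slot with fixed walls (block 50 mm wide, to x = +72, top 31 mm high), so its sides cannot be gripped. Tipped, it slopes 0.35 rad and can be gripped across 26 mm
- rocker_wide (a joint): tilt of the wide strip's rocker, rad: 0 level, 0.35 fully tipped (stop). Its level axis, parallel to the strip's y, is at strip x = -15 mm, 22 mm over the worktop. 2 to 4 N down on the strip at x = -48 mm, going 12 mm down, tips it fully; its stiff hinge stays there with the strip on it. Then the strip at x = +38 mm is 48 mm over the worktop, 17 mm above the slot's walls
- strip_narrow_mid (a point): centre (half-way up) of the narrow strip, a bystander: 120 x 12 x 4 mm, in a like rest with a narrower slot beside the first; either rest may be on the left
- mat_top (a point): centre of the upper face of the black rubber mat, 200 x 120 x 3 mm, fixed on the worktop; x along its 200 mm length, z up

How it is judged:
By the outcome, as a careful person would: the job done as asked, in the order asked, and still so for the second after the job is handed in, with the robot touching nothing.
It also fails if it takes over 45 s, if anything falls off the work surface, if the arm or the gripper's body presses on something with over 40 N, if the wrist force passes 120 N, or if a joint passes its speed limit or range.

## Robot

A 7-joint arm with a two-finger parallel gripper is mounted at the origin on a cart in front of the work surface, level with it; the furniture and walls round the work are solid. World frame = base frame: x ahead of the robot, y to its left, z up, the work surface at z = 0. Lengths are in m, angles in rad, forces in N, time in s.
With the tool pointing down it reaches from about 0.4 to 0.85 m from the base axis. Payload 10.4 kg.
Tool frame: the origin (TCP) lies between the finger pads; the fingertips stand 17 mm ahead of it and the grasp point (between the pads) lies 2 mm behind it; z points along the fingers, y is the direction in which the jaws open and shut (so a half turn about z gives the same grasp; the last joint's range is limited). The gripper opens to 85 mm and grips with 20 to 120 N. Pads are 22 mm wide; open, the fingers measure 114 mm over their backs; the gripper's body (76 mm by 85 mm) begins 54 mm behind the grasp point. The pads swing forward as they close: fully open they stand 13 mm farther back than shut.
Start: joints at [1.319, 0.332, -0.065, 1.46, 0.022, 1.35, -0.088], TCP at [0.142, -0.609, 0.248] pointing down, gripper open.
Joint ranges: [-2.6, 2.6], [-0.5, 2.12], [-1.47, 1.34], [0.16, 2.42], [-1.27, 4.41], [0.06, 2.06], [-2.6, 2.6]. Speed limits (rad/s): [2.22, 2.22, 2.79, 2.79, 3.14, 3.14, 3.14].

## Interface

Orientations are given as a unit quaternion [x, y, z, w].
In Python, from workcell import manip gives the robot as it stands.
- The arm moves only by the tool jog_arm, never from a script. Its argument "steps" is one flat list of numbers, 5 for each row, row after row: the finger opening in m, from 0 to 0.0854, then the shift along the tool's x, y, z in m, then the turn about the tool's z in rad. In form: [gripper, x, y, z, twist, gripper, x, y, z, twist, ...]. A call has exactly 10 rows; each row is the pose to reach, as a shift and turn from the pose commanded when the call began, along the tool's axes at that moment; what a row does not reach only later rows make up. A row lasts 1/10 s, in which the tool goes at most 50 mm and 8.59 degrees, less where a joint would pass 70% of its speed; a pose out of reach is approached as far as the arm can. A call with a gripper value outside its range is refused whole. The fingers move at their own pace and stop on an object; "grip_force" is the grip in N (left out, the last holds). Time passes only in rows, so rows that repeat a pose let the fingers close, or fill a call up. It gives the time, the measured TCP pose, the force and the opening at its end, in the units of the state.
- manip.get_obs(): the state, without advancing time (a new reading comes with each control period).
- manip.camera(name): name is "side" or "top" or "wrist"; returns (picture, depth): 480x640x3 uint8, red, green, blue; 480x640 float32, m along the optical axis (not along the pixel's ray), 0 where there is no reading.
- manip.calibration(name): a dict with "mtx" (3x3 intrinsics, pixels), "k1" (the pictures are not rectified: a ray, as slopes to the right and down, at radius r is drawn at 1 + k1 r^2 times it, then the intrinsics apply), "world_to_cam" (4x4, takes a point from world to camera coordinates). Camera axes: x right, y down, z forward; pixel columns grow to the right and rows downward; lengths in m; the calibration is good to about 2 mm. A picture is of the moment at which its call begins: read the wrist's pose just before it. calibration takes no time and is no camera call; for the wrist camera it gives the pose at the moment of the call.
- manip.hand_in(): hands the job in, once; it reports no verdict.
The state is a dict: "clock": time; "joint_pos": joint angles; "joint_velocities": joint speeds; "tau": joint torques, N m; "position": TCP position; "ee_rot": TCP orientation; "ft_force": force on the tool from outside, world axes, zero at the start; "torque": the same for the moment, N m; "grip_width": opening from 0.0 (shut) to 1.0 (fully open).
Only numpy, scipy, OpenCV 4.12 (cv2) and the standard library are available. Lean on these libraries where they do the work, as an engineer would, in place of code of your own. Each camera call takes 0.05 s, during which the arm holds its last target.

## Working session

There is one attempt and no reset: what is moved stays moved. The work goes in short steps, Python scripts to look and compute and a tool call to move; the robot and the scene stay as the last step left them, time stands still between calls to the robot, and variables do not carry over. Pictures are saved under pics/ and viewed, and the job is handed in when it is done.

Besides the shell and the picture viewer there is one more tool, called as a command line: name --argument value ..., lists and objects as JSON in quotes. jog_arm: Moves the arm, as the interface text tells. Its arguments: {"type":"object","properties":{"steps":{"type":"array"},"grip_force":{"type":"number"}},"required":["steps"]}

```bash
mkdir -p pics; ls
python3 - <<'E'
from workcell import manip
import cv2,numpy as np
o=manip.get_obs();print(o)
for n in("top","side"):
    p,d=manip.camera(n);cv2.imwrite(f"pics/{n}0.png",p[:,:,::-1]);np.save(f"pics/{n}0.npy",d)
    c=manip.calibration(n);print(n,c)
E
```

```text
pics
{'clock': 0.0, 'joint_pos': array([ 1.31940272,  0.3328442 , -0.06470447,  1.46094671,  0.02158685,
        1.34989168, -0.08850087]), 'joint_velocities': array([ 0.00057065,  0.00095417, -0.00167706, -0.00100971, -0.001692  ,
       -0.00065852, -0.00072488]), 'tau': array([ 6.52849958e-04, -6.25444365e+01,  4.94267140e-02, -3.91604269e+01,
        1.62581610e-02,  9.91459878e-03, -5.28845192e-05]), 'position': array([ 0.14167446, -0.60836994,  0.24753062]), 'ee_rot': array([ 9.93462346e-01,  1.14158142e-01, -1.04974505e-04, -6.89563811e-04]), 'ft_force': array([-0.45614185,  0.55127148,  0.10340936]), 'torque': array([-0.04960421,  0.03171842,  0.03281669]), 'grip_width': 0.9999759614675928}
top {'mtx': array([[450.3815939 ,   0.        , 319.49349701],
       [  0.        , 450.3815939 , 243.22411206],
       [  0.        ,   0.        ,   1.        ]]), 'k1': -0.0675670783923599, 'world_to_cam': array([[-0.01210937, -0.99983852,  0.01327732,  0.04316661],
       [-0.98956806,  0.01007655, -0.14371331,  0.54158444],
       [ 0.14355632, -0.01487909, -0.98953029,  0.84653207],
       [ 0.        ,  0.        ,  0.        ,  1.        ]])}
side {'mtx': array([[524.30308263,   0.        , 314.43199079],
       [  0.        , 524.30308263, 237.58349113],
       [  0.        ,   0.        ,   1.        ]]), 'k1': -0.13507380621027865, 'world_to_cam': array([[-0.99916057, -0.03819747,  0.01480218,  0.51750827],
       [-0.03352691,  0.55485794, -0.83126928,  0.05314765],
       [ 0.02353928, -0.83106776, -0.55567282,  0.98962664],
       [ 0.        ,  0.        ,  0.        ,  1.        ]])}
```

View pics/top0.png

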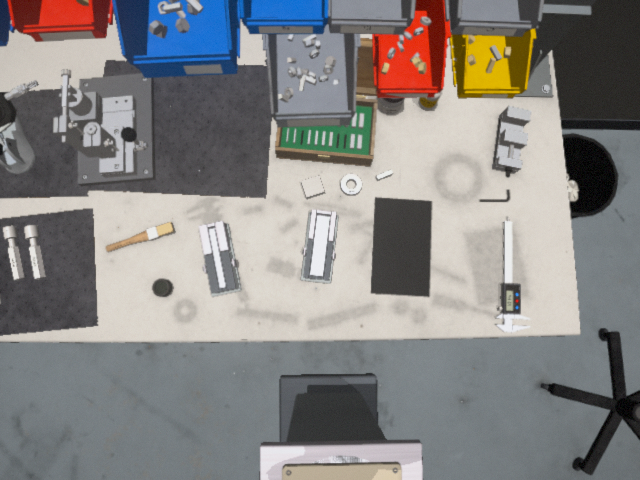

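View pics/side0.png

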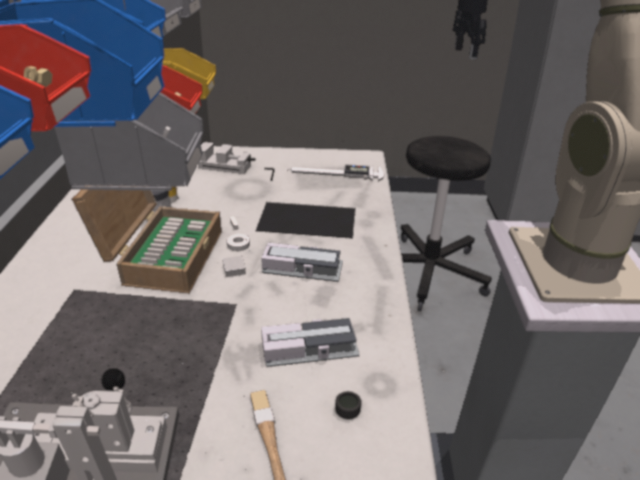

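The top view shows the wide strip's rest at about (320,245), the narrow one's at (220,258), and the mat at (402,247). I'll zoom in next.

```bash
cat > h.py <<'E'
import numpy as np,cv2
from workcell import manip
def ray(c,u,v):
    K=c["mtx"];k=c["k1"]
    p=cv2.undistortPoints(np.array([[[u,v]]],float),K,np.array([k,0,0,0,0.]))[0,0]
    T=c["world_to_cam"];R=T[:3,:3];o=-R.T@T[:3,3]
    return o,R.T@np.array([p[0],p[1],1])
def onz(c,u,v,z):
    o,d=ray(c,u,v);return o+d*(z-o[2])/d[2]
def proj(c,P):
    T=c["world_to_cam"];q=T[:3,:3]@np.array(P)+T[:3,3];s=q[:2]/q[2];s=s*(1+c["k1"]*(s@s))
    return c["mtx"][:2,:2]@s+c["mtx"][:2,2]
E
python3 - <<'E'
import cv2
p=cv2.imread("pics/top0.png")
cv2.imwrite("pics/z1.png",cv2.resize(p[190:310,180:340],None,fx=5,fy=5,interpolation=cv2.INTER_CUBIC))
p=cv2.imread("pics/side0.png")
cv2.imwrite("pics/z2.png",cv2.resize(p[190:310,210:370],None,fx=5,fy=5,interpolation=cv2.INTER_CUBIC))
E
```

```text
(no output)
```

View pics/z1.png

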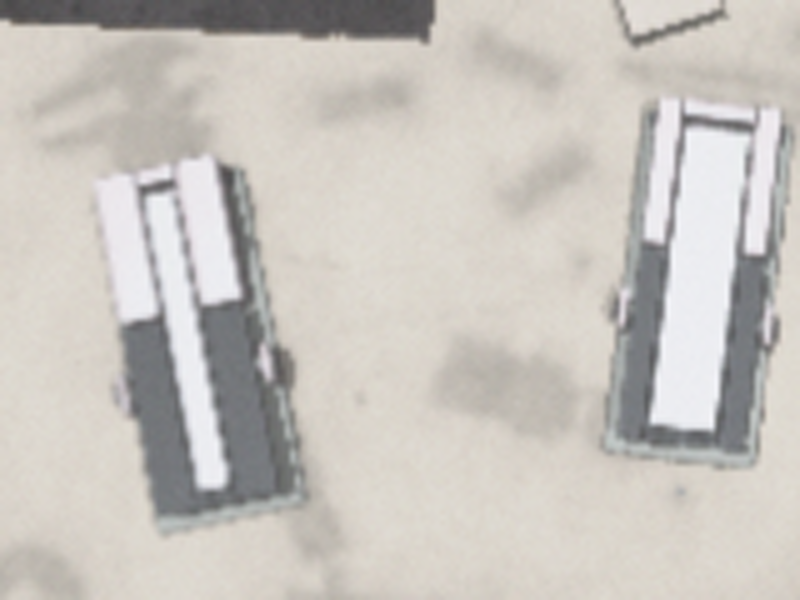

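View pics/z2.png

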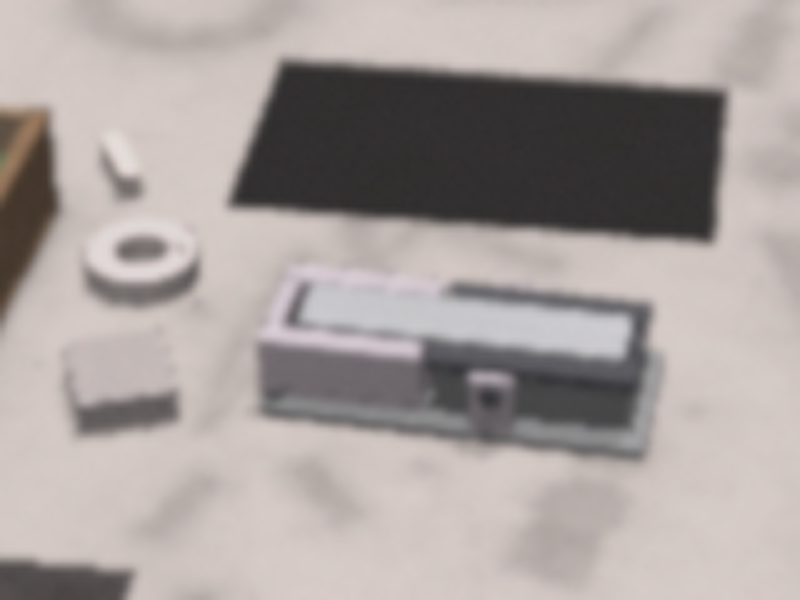

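Run:
```python
from h import *
c=manip.calibration("top");s=manip.calibration("side")
f=lambda x,y,a,b:((x+.5)/5-.5+a,(y+.5)/5-.5+b)
A=[onz(c,*f(x,y,180,190),.032) for x,y in[(648,429),(717,432),(683,124),(750,130)]]
B=[onz(s,*f(x,y,210,190),.032) for x,y in[(632,318),(630,360),(308,283),(300,318)]]
for P in(A,B):
    P=np.array(P);n=P[:2].mean(0);fr=P[2:].mean(0);d=fr-n
    print("mid",P.mean(0),"len",np.linalg.norm(d),"yaw",np.arctan2(d[1],d[0]),"w",np.linalg.norm(P[0]-P[1]),np.linalg.norm(P[2]-P[3]))
for n,cc,roi in(("top",c,(360,190,450,310)),("side",s,(250,195,365,245))):
    p=cv2.imread(f"pics/{n}0.png");g=p.max(2);m=np.zeros_like(g);x0,y0,x1,y1=roi
    m[y0:y1,x0:x1]=(g[y0:y1,x0:x1]<75)*255
    cs,_=cv2.findContours(m,0,2);k=max(cs,key=cv2.contourArea)
    q=cv2.approxPolyDP(cv2.convexHull(k),6,True)[:,0];print(n,q.tolist())
    P=np.array([onz(cc,*x,.003) for x in q.astype(float)]);print(P.round(4),P.mean(0))
    e=np.roll(P,-1,0)-P;print(np.linalg.norm(e,axis=1),np.arctan2(e[:,1],e[:,0]))
```

```text
mid [0.53936589 0.03698618 0.032     ] len 0.12217236080723808 yaw -0.12257713521960134 w 0.027089148268773983 0.026908894571179575
mid [0.5381979  0.03681957 0.032     ] len 0.1213910093719202 yaw -0.14049104811503632 w 0.025898797954365515 0.022448362428765377
top [[376, 199], [430, 202], [427, 295], [372, 291]]
[[ 0.6391 -0.0822  0.003 ]
 [ 0.632  -0.1955  0.003 ]
 [ 0.4389 -0.1802  0.003 ]
 [ 0.4486 -0.0684  0.003 ]] [ 0.53962907 -0.13159147  0.003     ]
[0.11348594 0.19368087 0.11225244 0.19105668] [-1.6338347   3.06256628  1.48452046 -0.07263061]
side [[257, 229], [268, 203], [353, 209], [351, 236]]
[[ 0.6391 -0.0844  0.003 ]
 [ 0.6285 -0.1917  0.003 ]
 [ 0.4403 -0.1774  0.003 ]
 [ 0.4469 -0.07    0.003 ]] [ 0.53867981 -0.13087889  0.003     ]
[0.10781602 0.18870607 0.10754019 0.1927396 ] [-1.66904473  3.06573442  1.50999852 -0.07450405]
```

```bash
cat >> h.py <<'E'
from scipy.spatial.transform import Rotation as Ro
def shift(P,psi):
    o=manip.get_obs();R=Ro.from_quat(o["ee_rot"]).as_matrix()
    cur=np.arctan2(R[1,0],R[0,0])
    print("clock",o["clock"],"pos",o["position"].round(4),"psi",cur.round(4),"F",o["ft_force"].round(2),"grip",o["grip_width"])
    print("shift",(R.T@(np.array(P)-o["position"])).round(4),"twist",round(cur-psi,4))
E
python3 - <<'E'
from h import *
shift([.43,-.33,.22],-.13)
E
```

```text
clock 0.1 pos [ 0.1417 -0.6084  0.2476] psi 0.2289 F [-0.05  0.65  0.42] grip 1.0048311695694654
shift [ 0.344  -0.2057  0.0278] twist 0.3589
```

jog_arm --steps '[0.02, 0.344, -0.206, 0.028, 0.36, 0.02, 0.344, -0.206, 0.028, 0.36, 0.02, 0.344, -0.206, 0.028, 0.36, 0, 0.344, -0.206, 0.028, 0.36, 0, 0.344, -0.206, 0.028, 0.36, 0, 0.344, -0.206, 0.028, 0.36, 0, 0.344, -0.206, 0.028, 0.36, 0, 0.344, -0.206, 0.028, 0.36, 0, 0.344, -0.206, 0.028, 0.36, 0, 0.344, -0.206, 0.028, 0.36]' --grip_force 20

```text
clock: 1.1
position: [0.4309, -0.3287, 0.2199]
ee_rot: [0.998, -0.064, -0.0, -0.0]
ft_force: [-1.0, -1.0, 0.5]
grip_width: 0.003
```

Run:
```python
from h import *
shift([.487,.044,.18],-.13)
```

```text
clock 1.1 pos [ 0.4309 -0.3287  0.2199] psi -0.1278 F [-0.95 -1.03  0.48] grip 0.003304852704324895
shift [ 0.0082 -0.3768  0.0401] twist 0.0022
```

jog_arm --steps '[0, 0.008, -0.377, 0.04, 0.002, 0, 0.008, -0.377, 0.04, 0.002, 0, 0.008, -0.377, 0.04, 0.002, 0, 0.008, -0.377, 0.04, 0.002, 0, 0.008, -0.377, 0.04, 0.002, 0, 0.008, -0.377, 0.04, 0.002, 0, 0.008, -0.377, 0.04, 0.002, 0, 0.008, -0.377, 0.04, 0.002, 0, 0.008, -0.377, 0.04, 0.002, 0, 0.008, -0.377, 0.04, 0.002]'

```text
clock: 2.1
position: [0.4873, 0.041, 0.1801]
ee_rot: [0.998, -0.067, -0.0, 0.0]
ft_force: [-0.1, -0.5, 0.1]
grip_width: 0.003
```

Run:
```python
from h import *
shift([.487,.044,.075],-.13)
c=manip.calibration("wrist");p,d=manip.camera("wrist");cv2.imwrite("pics/w1.png",p[:,:,::-1])
import pickle;pickle.dump(c,open("pics/w1.pkl","wb"))
for P in [(.539,.037,.032),(.487,.044,.032)]:print(proj(c,P))
```

```text
clock 2.1 pos [0.4873 0.041  0.1801] psi -0.1345 F [-0.06 -0.46  0.05] grip 0.003159143312170987
shift [-0.0007 -0.003   0.1051] twist -0.0045
[313.15969315 155.59401102]
[313.44081189 231.21866154]
```

View pics/w1.png

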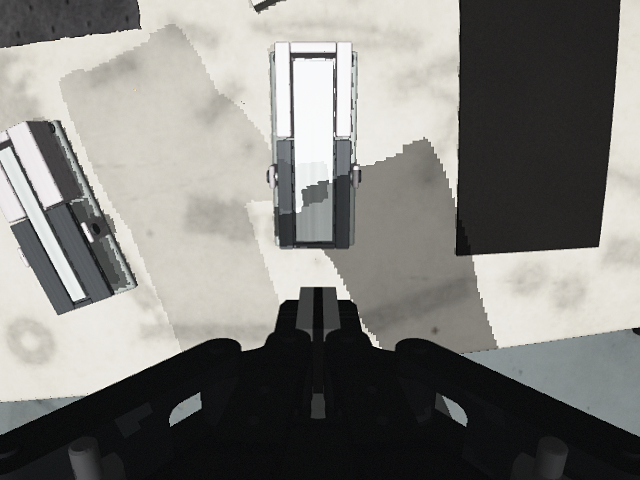

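The wide strip spans about (293..334, 57..242) in the wrist view; the mat is on the right and the narrow strip's rest on the left.

Run:
```python
from h import *
import pickle
c=pickle.load(open("pics/w1.pkl","rb"))
p=cv2.imread("pics/w1.png");cv2.imwrite("pics/z3.png",cv2.resize(p[35:260,255:375],None,fx=2.6,fy=2.6))
P=np.array([onz(c,*q,.032) for q in [(293,242),(334,242),(293.5,57),(334,57)]])
n=P[:2].mean(0);f=P[2:].mean(0);d=f-n;print(P.mean(0),np.linalg.norm(d),np.arctan2(d[1],d[0]),np.linalg.norm(P[0]-P[1]),np.linalg.norm(P[2]-P[3]))
# mat near-edge corners
P=[onz(c,*q,.003) for q in [(457,255),(599,246)]];print(P,np.linalg.norm(P[0]-P[1]), np.arctan2(*(P[0]-P[1])[1::-1])-np.pi/2)
```

```text
[0.54004151 0.03655623 0.032     ] 0.12290219822510648 -0.13852747715274902 0.029166251522595874 0.025962979884679976
[array([ 0.44525376, -0.06593671,  0.003     ]), array([ 0.4365363 , -0.18491443,  0.003     ])] 0.11929665482808899 -0.07313902862394484
```

View pics/z3.png

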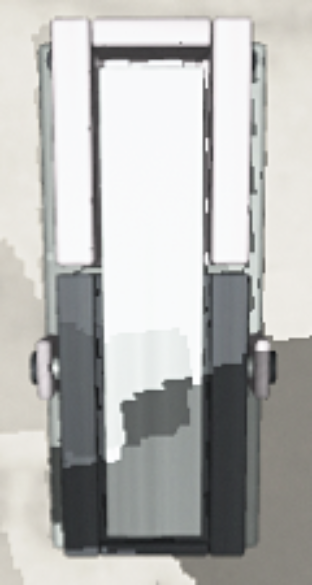

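Run:
```python
from h import *
shift([.4893,.0438,.053],-.135)
```

```text
clock 2.15 pos [0.4874 0.0404 0.1802] psi -0.1358 F [ 0.34 -0.51 -0.66] grip -0.001138193305279504
shift [ 0.0015 -0.0038  0.1272] twist -0.0008
```

jog_arm --steps '[0, 0.0015, -0.0035, 0.04, 0, 0, 0.0015, -0.0035, 0.08, 0, 0, 0.0015, -0.0035, 0.11, 0, 0, 0.0015, -0.0035, 0.122, 0, 0, 0.0015, -0.0035, 0.122, 0, 0, 0.0015, -0.0035, 0.122, 0, 0, 0.0015, -0.0035, 0.122, 0, 0, 0.0015, -0.0035, 0.122, 0, 0, 0.0015, -0.0035, 0.122, 0, 0, 0.0015, -0.0035, 0.122, 0]'

```text
clock: 3.15
position: [0.4895, 0.0459, 0.0587]
ee_rot: [0.998, -0.067, 0.0, 0.0]
ft_force: [0.2, 0.9, -0.2]
grip_width: -0.003
```

Run:
```python
from h import *
shift([.4893,.0438,.047],-.135)
for i in range(2):
  p,d=manip.camera("side");print(manip.get_obs()["position"].round(4),manip.get_obs()["ft_force"])
cv2.imwrite("pics/s1.png",cv2.resize(p[200:320,210:370,::-1],None,fx=5,fy=5))
```

```text
clock 3.15 pos [0.4895 0.0459 0.0587] psi -0.1332 F [ 0.18  0.89 -0.22] grip -0.00272656529638591
shift [0.0001 0.0021 0.0117] twist 0.0018
[0.4895 0.0459 0.0586] [-0.17103229 -0.81218585  0.61631108]
[0.4894 0.0459 0.0585] [-0.90846631 -0.34302578  1.00249465]
```

View pics/s1.png

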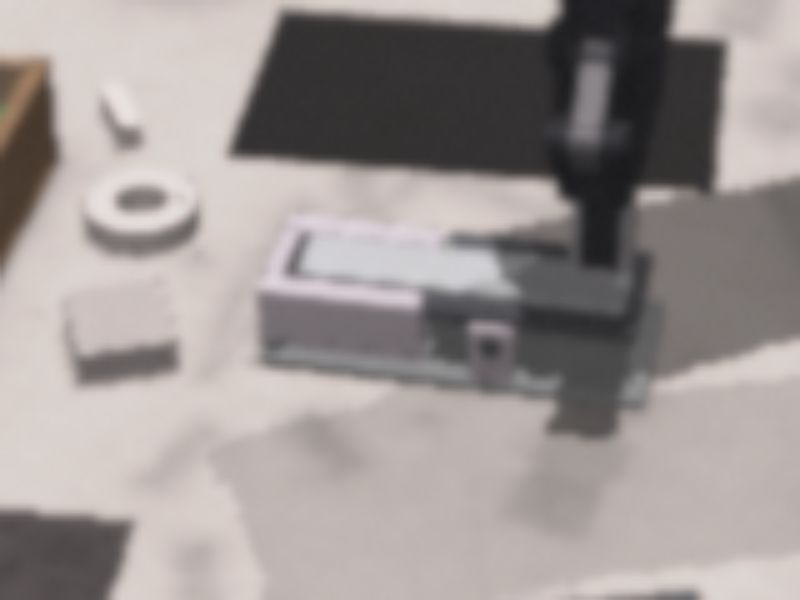

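The fingers are above the near end of the wide strip. Next I press down gently in stages.

jog_arm --steps '[0, 0, 0.002, 0.004, 0, 0, 0, 0.002, 0.008, 0, 0, 0, 0.002, 0.009, 0, 0, 0, 0.002, 0.01, 0, 0, 0, 0.002, 0.011, 0, 0, 0, 0.002, 0.012, 0, 0, 0, 0.002, 0.0125, 0, 0, 0, 0.002, 0.013, 0, 0, 0, 0.002, 0.0135, 0, 0, 0, 0.002, 0.0135, 0]'

```text
clock: 4.25
position: [0.489, 0.0441, 0.0447]
ee_rot: [0.998, -0.066, -0.0, -0.0]
ft_force: [-3.5, -0.3, 3.1]
grip_width: 0.002
```

jog_arm --steps '[0, 0, 0, 0.0005, 0, 0, 0, 0, 0.001, 0, 0, 0, 0, 0.0015, 0, 0, 0, 0, 0.002, 0, 0, 0, 0, 0.0025, 0, 0, 0, 0, 0.003, 0, 0, 0, 0, 0.0035, 0, 0, 0, 0, 0.004, 0, 0, 0, 0, 0.004, 0, 0, 0, 0, 0.004, 0]'

```text
clock: 5.25
position: [0.4892, 0.0438, 0.0408]
ee_rot: [0.998, -0.067, 0.0, 0.0]
ft_force: [-2.1, 0.5, 1.6]
grip_width: 0.003
```

Run:
```python
from h import *
p,d=manip.camera("side");shift([.489,.044,.036],-.135)
cv2.imwrite("pics/s2.png",cv2.resize(p[200:320,210:370,::-1],None,fx=5,fy=5))
```

```text
clock 5.3 pos [0.4893 0.0438 0.0409] psi -0.1333 F [-2.18 -0.42  0.84] grip 0.00020174247862926665
shift [-0.0003 -0.0001  0.0049] twist 0.0017
```

View pics/s2.png

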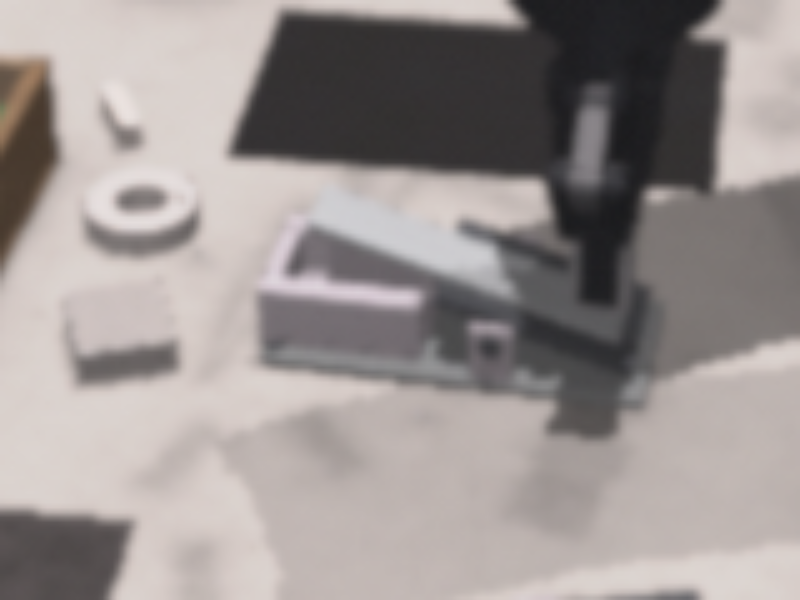

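The strip's far end now stands well up, at about (320,200) in the zoom. I'll keep pressing until it reaches the stop.

jog_arm --steps '[0, 0, 0, 0.0005, 0, 0, 0, 0, 0.001, 0, 0, 0, 0, 0.0015, 0, 0, 0, 0, 0.002, 0, 0, 0, 0, 0.0025, 0, 0, 0, 0, 0.003, 0, 0, 0, 0, 0.003, 0, 0, 0, 0, 0.003, 0, 0, 0, 0, 0.003, 0, 0, 0, 0, 0.003, 0]'

```text
clock: 6.3
position: [0.4894, 0.0439, 0.0389]
ee_rot: [0.998, -0.067, 0.0, 0.0]
ft_force: [-8.7, -0.2, 18.2]
grip_width: 0.003
```

jog_arm --steps '[0, 0, 0, -0.03, 0, 0, 0, 0, -0.07, 0, 0.05, 0.03, 0, -0.085, 0, 0.05, 0.07, 0, -0.085, 0, 0.05, 0.086, 0, -0.085, 0, 0.05, 0.086, 0, -0.085, 0, 0.05, 0.086, 0, -0.085, 0, 0.05, 0.086, 0, -0.085, 0, 0.05, 0.086, 0, -0.085, 0, 0.05, 0.086, 0, -0.085, 0]'

```text
clock: 7.3
position: [0.5739, 0.0326, 0.123]
ee_rot: [0.998, -0.066, 0.0, 0.0]
ft_force: [0.4, -0.0, 0.7]
grip_width: 0.583
```

Run:
```python
from h import *
a=.135
def S(x):return [.539+x*np.cos(a),.037-x*np.sin(a),.060]
shift(S(.0358),-.135)
p,d=manip.camera("side")
cv2.imwrite("pics/s3.png",cv2.resize(p[200:320,210:370,::-1],None,fx=5,fy=5))
c=manip.calibration("wrist")
p,d=manip.camera("wrist");cv2.imwrite("pics/w3.png",p[:,:,::-1])
a2=manip.calibration("side")
for x,z in((.0358,.049),(.060,.06)):
  q=S(x);q[2]=z;print(proj(c,q),proj(a2,q))
```

```text
clock 7.3 pos [0.5739 0.0326 0.123 ] psi -0.1329 F [ 0.39 -0.04  0.66] grip 0.5825130036783525
shift [0.0007 0.0003 0.063 ] twist 0.0021
[318.05482457 262.35459675] [282.96918703 243.66284203]
[318.16505085 221.82962777] [269.78726826 237.17181066]
```

View pics/s3.png

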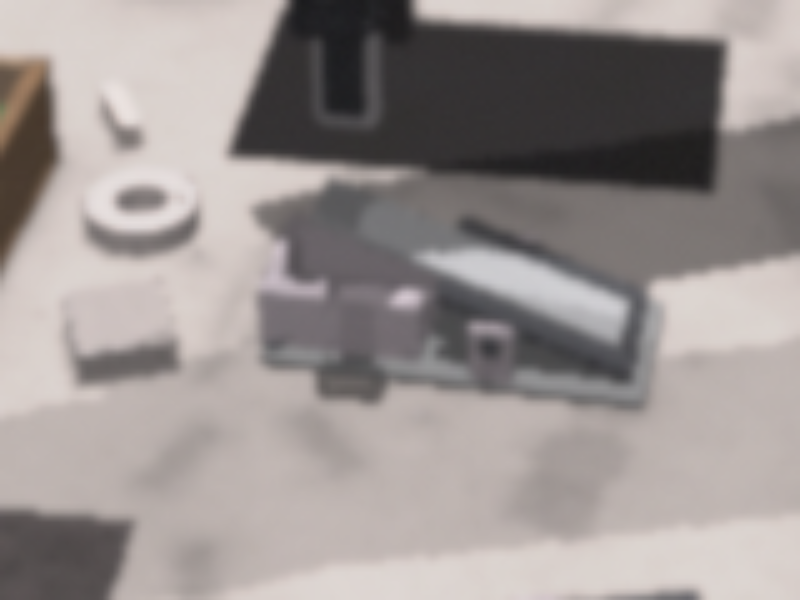

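View pics/w3.png

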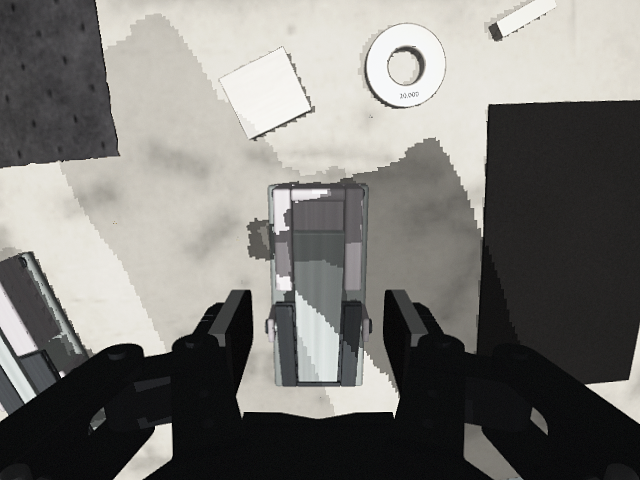

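The strip stays tipped, with its far edge at wrist row ~231 and its centre at column 318, between the fingers. Next I descend and grip.

jog_arm --steps '[0.05, 0.0005, 0, 0.03, 0.002, 0.05, 0.0005, 0, 0.05, 0.002, 0.05, 0.0005, 0, 0.062, 0.002, 0.05, 0.0005, 0, 0.062, 0.002, 0.05, 0.0005, 0, 0.062, 0.002, 0.03, 0.0005, 0, 0.062, 0.002, 0.015, 0.0005, 0, 0.062, 0.002, 0.015, 0.0005, 0, 0.062, 0.002, 0.015, 0.0005, 0, 0.062, 0.002, 0.015, 0.0005, 0, 0.062, 0.002]' --grip_force 30

```text
clock: 8.4
position: [0.5753, 0.0325, 0.0614]
ee_rot: [0.998, -0.068, 0.001, -0.0]
ft_force: [1.2, -0.4, 4.1]
grip_width: 0.291
```

Run:
```python
from h import *
shift([.5,.0,.06],-.135)
p,d=manip.camera("side")
cv2.imwrite("pics/s4.png",cv2.resize(p[200:320,210:370,::-1],None,fx=5,fy=5))
c=manip.calibration("wrist")
p,d=manip.camera("wrist");cv2.imwrite("pics/w4.png",p[:,:,::-1])
```

```text
clock 8.4 pos [0.5753 0.0325 0.0614] psi -0.1352 F [ 1.22 -0.44  4.09] grip 0.2912014482797441
shift [-0.0702  0.0423  0.0013] twist -0.0002
```

View pics/s4.png

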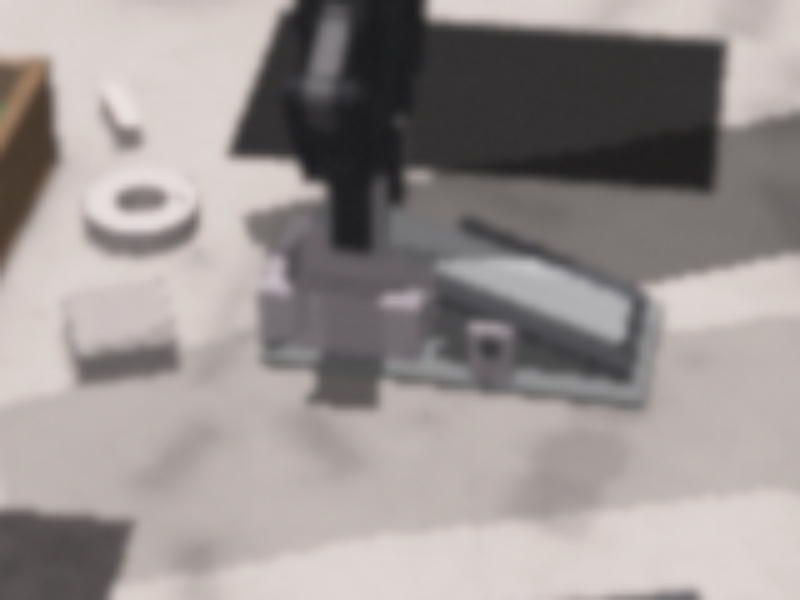

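View pics/w4.png

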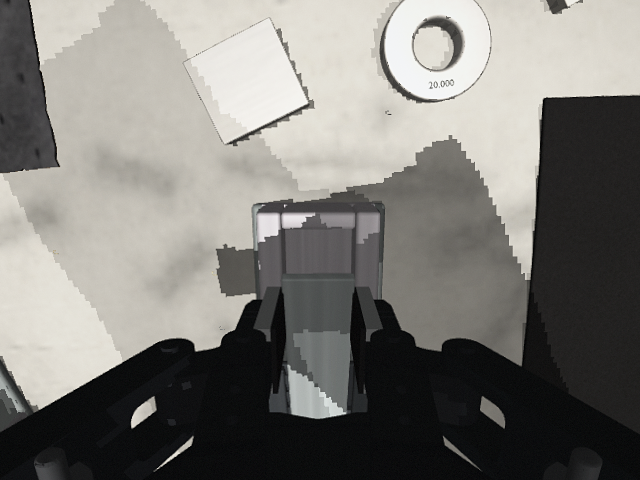

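Opening is ~25 mm, so the strip is held (wrist view: pads at columns 283 and 355 on its sides). Lifting slowly.

jog_arm --steps '[0.015, 0, 0, -0.004, 0, 0.015, 0, 0, -0.008, 0, 0.015, 0, 0, -0.014, 0, 0.015, 0, 0, -0.022, 0, 0.015, 0, 0, -0.034, 0, 0.015, 0, 0, -0.048, 0, 0.015, 0, 0, -0.064, 0, 0.015, 0, 0, -0.08, 0, 0.015, 0, 0, -0.08, 0, 0.015, 0, 0, -0.08, 0]'

```text
clock: 9.5
position: [0.5749, 0.0324, 0.1413]
ee_rot: [0.998, -0.068, 0.0, 0.0]
ft_force: [-0.4, 0.4, -1.0]
grip_width: 0.291
```

Run:
```python
from h import *
a=.0735;g=.042
G=[.540+g*np.cos(a),-.132-g*np.sin(a),.12];print(G)
shift(G,-a)
p,d=manip.camera("side")
cv2.imwrite("pics/s5.png",cv2.resize(p[160:310,210:370,::-1],None,fx=4,fy=4))
```

```text
[np.float64(0.5818866038133379), np.float64(-0.1350842212930447), 0.12]
clock 9.5 pos [0.5749 0.0324 0.1413] psi -0.1353 F [-0.39  0.41 -1.  ] grip 0.29133858389075495
shift [0.0294 0.165  0.0213] twist -0.0618
```

View pics/s5.png

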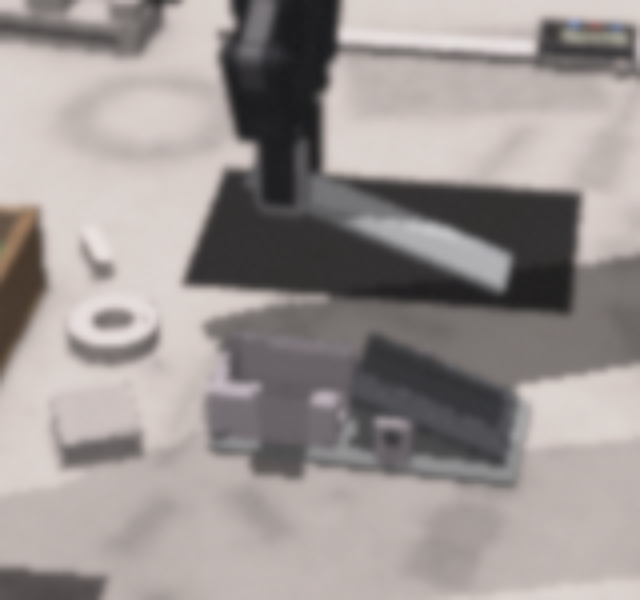

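jog_arm --steps '[0.015, 0.004, 0.035, 0, -0.062, 0.015, 0.01, 0.07, 0, -0.062, 0.015, 0.015, 0.105, 0, -0.062, 0.015, 0.02, 0.14, 0, -0.062, 0.015, 0.0255, 0.165, 0.021, -0.062, 0.015, 0.0255, 0.165, 0.04, -0.062, 0.015, 0.0255, 0.165, 0.06, -0.062, 0.015, 0.0255, 0.165, 0.075, -0.062, 0.015, 0.0255, 0.165, 0.075, -0.062, 0.015, 0.0255, 0.165, 0.075, -0.062]'

```text
clock: 10.55
position: [0.5778, -0.1342, 0.0659]
ee_rot: [0.999, -0.036, -0.0, -0.0]
ft_force: [-0.6, 0.4, 0.1]
grip_width: 0.287
```

Run:
```python
from h import *
a=.0735;g=.042
G=[.540+g*np.cos(a),-.132-g*np.sin(a),.052];print(G)
shift(G,-a)
p,d=manip.camera("side")
cv2.imwrite("pics/s6.png",cv2.resize(p[160:310,210:370,::-1],None,fx=4,fy=4))
p,d=manip.camera("top")
cv2.imwrite("pics/t6.png",cv2.resize(p[170:320,330:470,::-1],None,fx=4,fy=4))
```

```text
[np.float64(0.5818866038133379), np.float64(-0.1350842212930447), 0.052]
clock 10.55 pos [ 0.5778 -0.1342  0.0659] psi -0.0727 F [-0.61  0.42  0.11] grip 0.2868982163660794
shift [0.0041 0.0006 0.0139] twist 0.0008
```

View pics/s6.png

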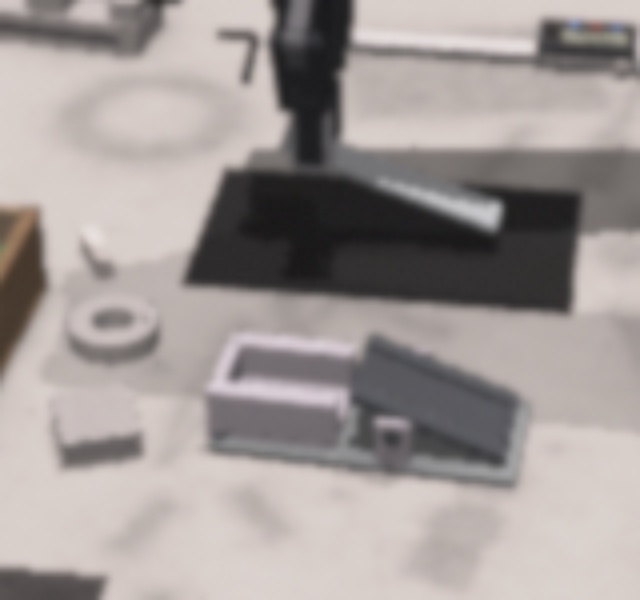

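View pics/t6.png

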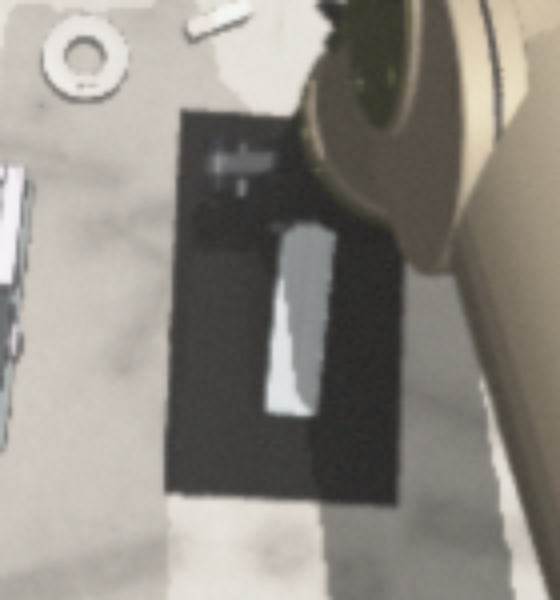

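Run:
```python
from h import *
c=manip.calibration("top");s=manip.calibration("side");a=-.0735
for cc,u,v in((c,330+291/4,170+413/4),(s,210+500/4,160+217/4)):
  P=onz(cc,u,v,.02)-[.540,-.132,0];print(np.cos(a)*P[0]+np.sin(a)*P[1],-np.sin(a)*P[0]+np.cos(a)*P[1])
```

```text
-0.05765046772382115 -0.0010897642131319735
-0.06033106256967499 0.003027476483032053
```

The strip's lower end is over the mat's midline, within ~3 mm. I'll lower it with a light grip so the strip pivots flat.

jog_arm --steps '[0.015, 0, 0, 0.006, 0, 0.015, 0, 0, 0.012, 0, 0.015, 0.0005, 0, 0.015, 0, 0.015, 0.001, 0, 0.018, 0, 0.015, 0.0015, 0, 0.021, 0, 0.015, 0.002, 0, 0.024, 0, 0.015, 0.0025, 0, 0.027, 0, 0.015, 0.003, 0, 0.03, 0, 0.015, 0.0035, 0, 0.032, 0, 0.015, 0.0035, 0, 0.032, 0]' --grip_force 20

```text
clock: 11.65
position: [0.5811, -0.1347, 0.0335]
ee_rot: [0.999, -0.037, -0.0, -0.0]
ft_force: [2.3, -0.5, 3.2]
grip_width: 0.294
```

Run:
```python
from h import *
a=.0735;g=.042
G=[.540+g*np.cos(a),-.132-g*np.sin(a),.021]
shift(G,-a)
p,d=manip.camera("side")
cv2.imwrite("pics/s7.png",cv2.resize(p[160:310,210:370,::-1],None,fx=4,fy=4))
```

```text
clock 11.65 pos [ 0.5811 -0.1347  0.0335] psi -0.0732 F [ 2.3  -0.46  3.17] grip 0.29437174390516735
shift [0.0008 0.0003 0.0125] twist 0.0003
```

View pics/s7.png

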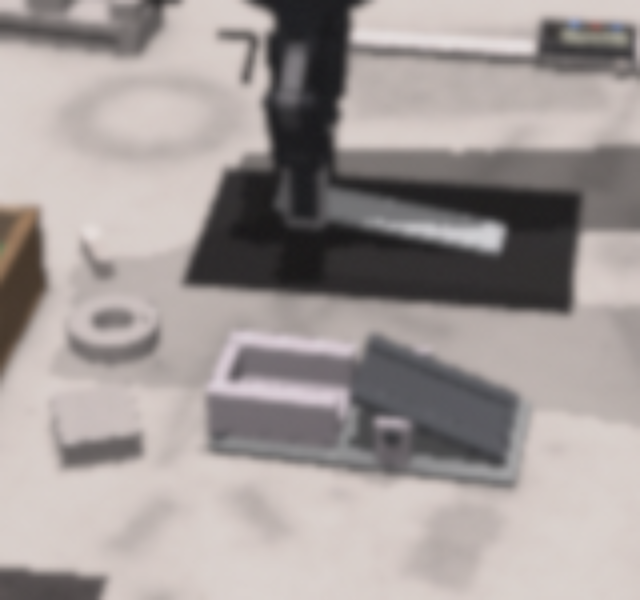

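The strip is pivoting in the grip as intended, at low force (~3 N). Going on down.

jog_arm --steps '[0.015, 0, 0, 0.002, 0, 0.015, 0, 0, 0.004, 0, 0.015, 0.0005, 0, 0.006, 0, 0.015, 0.0005, 0, 0.008, 0, 0.015, 0.0005, 0, 0.009, 0, 0.015, 0.0005, 0, 0.01, 0, 0.015, 0.0005, 0, 0.011, 0, 0.015, 0.0005, 0, 0.0115, 0, 0.015, 0.0005, 0, 0.0115, 0, 0.015, 0.0005, 0, 0.0115, 0]'

```text
clock: 12.7
position: [0.5817, -0.1348, 0.0223]
ee_rot: [0.999, -0.037, -0.0, 0.0]
ft_force: [1.0, 1.1, 3.4]
grip_width: 0.287
```

jog_arm --steps '[0.015, 0, 0, 0.0005, 0, 0.015, 0, 0, 0.001, 0, 0.015, 0, 0, 0.0015, 0, 0.015, 0, 0, 0.002, 0, 0.015, 0, 0, 0.002, 0, 0.015, 0, 0, 0.002, 0, 0.015, 0, 0, 0.002, 0, 0.015, 0, 0, 0.002, 0, 0.015, 0, 0, 0.002, 0, 0.015, 0, 0, 0.002, 0]'

```text
clock: 13.7
position: [0.5818, -0.1349, 0.0203]
ee_rot: [0.999, -0.037, 0.0, 0.0]
ft_force: [1.8, -0.7, 3.3]
grip_width: 0.289
```

Run:
```python
from h import *
shift([.5819,-.1351,.02],-.0735)
p,d=manip.camera("side")
cv2.imwrite("pics/s8.png",cv2.resize(p[180:260,250:360,::-1],None,fx=6,fy=6))
```

```text
clock 13.7 pos [ 0.5818 -0.1349  0.0203] psi -0.0733 F [ 1.78 -0.69  3.31] grip 0.28882383000206585
shift [0.0001 0.0002 0.0003] twist 0.0002
```

View pics/s8.png

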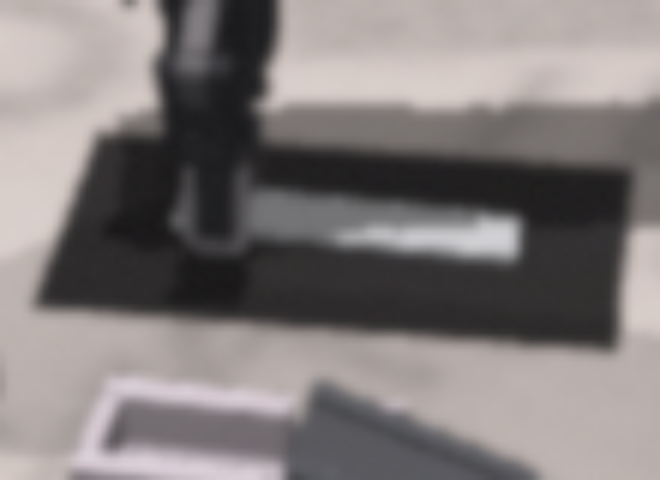

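jog_arm --steps '[0.015, 0, 0, 0.0005, 0, 0.015, 0, 0, 0.001, 0, 0.015, 0, 0, 0.0015, 0, 0.015, 0, 0, 0.002, 0, 0.015, 0, 0, 0.002, 0, 0.015, 0, 0, 0.002, 0, 0.015, 0, 0, 0.002, 0, 0.015, 0, 0, 0.002, 0, 0.015, 0, 0, 0.002, 0, 0.015, 0, 0, 0.002, 0]'

```text
clock: 14.75
position: [0.5818, -0.1348, 0.0201]
ee_rot: [0.999, -0.037, -0.0, 0.0]
ft_force: [-6.4, -0.2, 22.3]
grip_width: 0.29
```

The tips are touching the mat. I'll back off 2 mm, open, then rise.

jog_arm --steps '[0.015, 0, 0, -0.001, 0, 0.015, 0, 0, -0.002, 0, 0.035, 0, 0, -0.002, 0, 0.05, 0, 0, -0.002, 0, 0.05, 0, 0, -0.002, 0, 0.05, 0, 0, -0.002, 0, 0.05, 0, 0, -0.01, 0, 0.05, 0, 0, -0.04, 0, 0.05, 0, 0, -0.09, 0, 0.05, 0, 0, -0.14, 0]'

```text
clock: 15.75
position: [0.5812, -0.1345, 0.16]
ee_rot: [0.999, -0.036, -0.001, -0.0]
ft_force: [0.4, -0.5, 1.7]
grip_width: 0.586
```

jog_arm --steps '[0.05, -0.04, 0.02, -0.06, 0, 0.05, -0.08, 0.06, -0.08, 0, 0.05, -0.08, 0.1, -0.08, 0, 0.05, -0.08, 0.15, -0.08, 0, 0.05, -0.08, 0.2, -0.08, 0, 0.05, -0.08, 0.2, -0.08, 0, 0.05, -0.08, 0.2, -0.08, 0, 0.05, -0.08, 0.2, -0.08, 0, 0.05, -0.08, 0.2, -0.08, 0, 0.05, -0.08, 0.2, -0.08, 0]'

```text
clock: 16.75
position: [0.488, -0.3268, 0.2386]
ee_rot: [0.999, -0.035, 0.0, -0.0]
ft_force: [0.0, -0.2, -0.0]
grip_width: 0.586
```

Run:
```python
from h import *
c=manip.calibration("top");s=manip.calibration("side");a=-.0735
o=manip.get_obs();print(o["clock"],o["position"],o["ft_force"])
for n,cc,roi in(("top",c,(380,205,425,290)),("side",s,(268,208,345,232))):
    p,d=manip.camera(n);p=p[:,:,::-1].copy();cv2.imwrite(f"pics/{n}9.png",p)
    g=p.min(2);m=np.zeros_like(g);x0,y0,x1,y1=roi;m[y0:y1,x0:x1]=(g[y0:y1,x0:x1]>95)*255
    cs,_=cv2.findContours(m,0,2);k=max(cs,key=cv2.contourArea);r=cv2.boxPoints(cv2.minAreaRect(k)) if n=="top" else cv2.approxPolyDP(cv2.convexHull(k),4,True)[:,0]
    print(n,r.tolist())
    P=np.array([onz(cc,*x,.007) for x in r.astype(float)]);e=np.roll(P,-1,0)-P
    M=P.mean(0)-[.540,-.132,0];print("mat frame",np.cos(a)*M[0]+np.sin(a)*M[1],-np.sin(a)*M[0]+np.cos(a)*M[1],np.linalg.norm(e,axis=1),np.arctan2(e[:,1],e[:,0]))
    if n=="top":cv2.imwrite("pics/t9z.png",cv2.resize(p[180:320,180:450],None,fx=2.9,fy=2.9))
    else:cv2.imwrite("pics/s9z.png",cv2.resize(p[190:380,240:380],None,fx=3,fy=3))
```

```text
16.75 [ 0.48797431 -0.32684921  0.2385884 ] [ 0.03058341 -0.23804042 -0.00670411]
top [[393.6794738769531, 275.65478515625], [395.8630065917969, 216.6986083984375], [409.4739685058594, 217.20272827148438], [407.2904357910156, 276.1589050292969]]
mat frame -0.0011545088653080772 0.0006948022959809768 [0.12192595 0.02830025 0.12206274 0.02776022] [-0.07292502 -1.61620286  3.06427018  1.52103879]
side [[279, 215], [334, 215], [336, 221]]
mat frame -0.020640468028325008 -0.001971243793605514 [0.11695511 0.02429608 0.12221543] [-3.07937435  1.7507954  -0.13650696]
```

View pics/t9z.png

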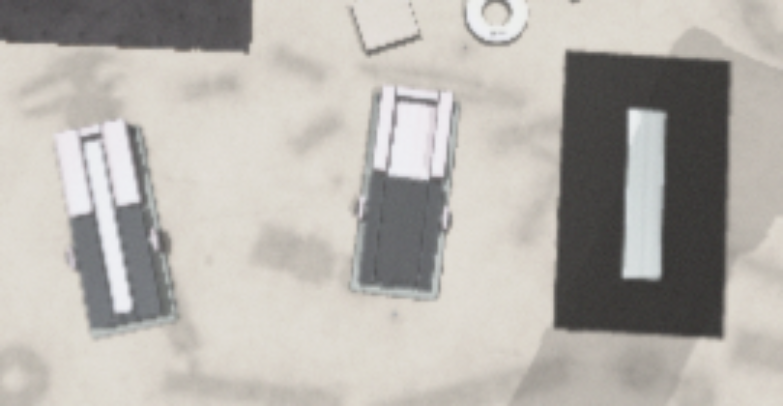

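View pics/s9z.png

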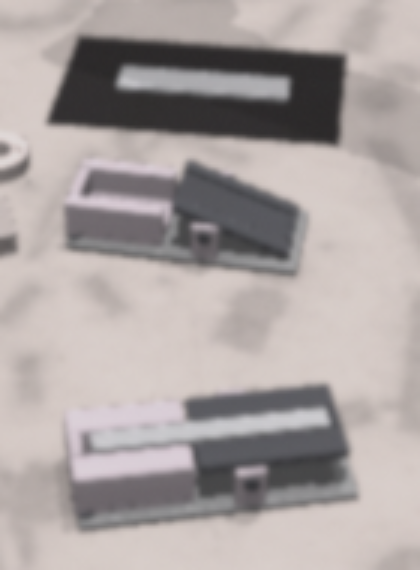

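The strip lies flat and centred on the mat (about 1 mm off, aligned in angle). The narrow strip is still level in its rest, and the arm is clear.

```bash
python3 -c "
from workcell import manip
print(manip.hand_in())"
```

```text
the job is handed in; nothing more can be done
None
```

The wide strip now lies flat in the middle of the black mat, lengthways along it. I handed the job in at about 17 s, with the gripper open and the arm clear of everything.

- **Tipping:** I pressed the robot-side end with shut fingers until the force rose to about 18 N at the rocker's stop. The far end stood up and stayed up after I let go.
- **Placing:** I gripped the raised part and lifted it out. I lowered it onto the mat so that it pivoted flat in a light grip, then released it. The highest force I read was about 22 N, when the fingertips touched the mat.
- **Last checks, top view:** the strip's centre is about 1 mm from the mat's centre and its angle is within about 0.01 rad of the mat's. Its measured outline, 122 x 28 mm, fits a strip lying flat. The narrow strip sits level in its rest, untouched.
- **Check that disagreed:** the automatic side-view measurement was unusable because its contour found only three corners, giving a false 20 mm offset. By eye, the side view shows the strip flat and centred.

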